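# Snap the carrier's lid home and hold it level off the scale

### The job

The small clear animal carrier on the weighing scale has its lid hooked on at one end, but the other end, the one with the snap tab, still stands proud. Press that end down until the lid is fully home, then take the carrier by the handle on its lid, lift it straight up about 10 cm off the scale and keep it level and still over the scale, never tipping it on the way. Leave the scale and everything else on the table where they are, and finish while still holding the carrier in the air.

Things in the scene. Friction and masses are not known exactly. Their poses are not given: they have to be found in the camera images.
- carrier: The task's carrier, standing on the scale at any yaw: clear plastic box 190 x 120 mm, 105 mm high to its rim, walls 3 mm. Origin: centre of its underside. x along the length, from the snap-tab end (-x) to the hooked end (+x); y along the width; z up. With lid and contents 0.37 to 0.62 kg, balanced under the handle's middle within 5 mm.
- lid (a joint): The lid's angle on the carrier (rad); 0 = fully home (counts below 0.014). It hinges at the hooked end (axis along carrier y through x = +94, z = 105 mm) and starts 0.05 to 0.10 open, tab end 9 to 19 mm proud. Stiff push fit: about 7 N straight down near the tab moves it, it stops hard when home, stays where it is left, and when home the carrier can be hung from it.
- lid_press (a point): Point to press on the lid's upper face, on the centre line at the tab end; moves with the lid. Lid home: (-84, 0, 111) mm in the carrier's frame, 32 mm beyond the handle. Lid: grey plastic, 200 x 130 mm, 6 mm thick, 13 mm skirt. The tab is a 44 mm wide lip amid the -x short side; two small hook lugs mark the +x short side.
- handle (a point): Middle of the handle bar on the lid (centre of the bar's section); moves with the lid. Lid home: (0, 0, 143) mm in the carrier's frame. Fixed upright grey plastic handle: bar 104 mm long along carrier x, 12 mm wide, 12 mm high, a foot at each end (x = +-47 mm), 26 mm of free height between bar and lid.
- scale: Flat bench scale, loose, 1.3 kg: white base 285 x 220 mm and 30 mm high, on it a steel platform 205 x 212 mm whose top is 38 mm above the table. Origin: on the table under the platform's centre; x points away from the readout, z up.
- spare_carrier: Bystander: a second carrier of the same make and size, lid closed, standing on the table at the right (-y). Origin at the centre of its underside.
- syringe: Bystander: small plastic feeding syringe, 145 mm long, lying left of the scale. Origin under its middle.
- tweezers: Bystander: steel tweezers, 130 mm long, lying right of the scale. Origin under their middle.
- peg: Bystander: wooden clothes peg, 72 mm long, lying behind the scale. Origin under its middle.
- feed_tub: Bystander: round clear tub with lid, 112 mm across, 64 mm high, behind the scale. Origin at the centre of its underside.
- paper_roll: Bystander: standing roll of white paper, 150 mm across, 200 mm high, left (+y). Origin at the centre of its underside.
- open_tub: Bystander: open clear tub, 104 mm across, 55 mm high, left (+y). Origin at the centre of its underside.
- bottle: Bystander: white plastic bottle, 64 mm across, 170 mm high, front right (-y). Origin at the centre of its underside.
Mind the look-alikes: they are no part of the job. Leave any red or yellow look-alike of the carrier alone.

How it is judged:
On the way, in this order (a step that is already met when the one before it is completed fails the run):
1. the lid is pressed fully home while the carrier still stands on the scale (value of joint lid below 0.014 rad and z of carrier in the frame of scale below 0.044 m and angle between carrier's own z axis and vertical below 0.06 rad and contact force between carrier and scale above 0.5 N), for 0.2 s.
2. the carrier is lifted clear over the scale, level (value of joint lid below 0.014 rad and z of carrier in the frame of scale between 0.098 and 0.198 m and horizontal distance between carrier and scale below 0.06 m and angle between carrier's own z axis and vertical below 0.08 rad), for 0.2 s.
At the end, for the whole second after the job is handed in: The carrier hangs in the fingers: underside 60 to 160 mm above the scale's platform and off it, middle within 60 mm sideways of the platform's middle, level within 0.08 rad (4.6 degrees), still (under 20 mm/s and 0.1 rad/s), lid fully home (below 0.014 rad) (all of step 2 and contact force between carrier and the fingers above 2 N and contact force between carrier and scale below 0.2 N and linear speed of carrier below 0.02 m/s and angular speed of carrier below 0.1 rad/s); the arm keeps its last pose, push and grip.
It fails at once if the carrier is tipped by more than 0.2 rad (11 degrees) (angle between carrier's own z axis and vertical above 0.2 rad).
It fails at once if the carrier is lifted more than 15 mm before its lid is home (z of carrier in the frame of scale above 0.053 m and value of joint lid above 0.02 rad).
It fails at once if the scale is pushed more than 25 mm away (distance of scale from where it was at the start of the episode above 0.025 m).
It fails at once if any other thing on the table is moved more than 30 mm (distance of any of spare_carrier, syringe, tweezers, peg, feed_tub, paper_roll, open_tub, bottle from where it was at the start of the episode above 0.03 m).
It also fails if it takes over 43 s, if anything falls off the work surface, if the arm or the gripper's body presses on something with over 40 N, if the wrist force passes 120 N, or if a joint passes its speed limit or range.

### The arm

A 6-joint arm with a two-finger parallel gripper is mounted at the origin on the work surface. World frame = base frame: x ahead of the robot, y to its left, z up, the work surface at z = 0. Lengths are in m, angles in rad, forces in N, time in s.
With the tool pointing down it reaches from about 0.325 to 0.925 m from the base axis. Payload 3.1 kg.
Tool frame: the origin (TCP) lies on the centre line of the jaws, within the pads' length; the fingertips stand 19 mm ahead of it and the grasp point (between the pads) is the TCP (ctrl.finger_overhang is the distance from the TCP to the fingertips, in m); z points along the fingers, y is the line along which they close (so a half turn about z gives the same grasp; the last joint's range is limited). The gripper opens to 85 mm and grips with 20 to 120 N. Pads are 22 mm wide; open, the fingers measure 114 mm over their backs; the gripper's body (76 mm by 85 mm) begins 54 mm behind the grasp point. The pads swing forward as they close: fully open they stand 13 mm farther back than shut.
Start: joints at [-1.35, 0.217, 1.613, -0, 1.311, -0.112], TCP at [0.204, -0.591, 0.25] pointing down, gripper open.
Joint ranges: [-2.75, 2.75], [-0.78, 2.1], [0.31, 2.55], [-1.13, 4.27], [0.13, 2.63], [-2.58, 2.58]. Speed limits (rad/s): [2.79, 2.79, 3.14, 3.14, 3.14, 3.14].

### API

Orientations are given as a unit quaternion [x, y, z, w].
In Python, from cell import ctrl gives the robot as it stands. The module is installed in compiled form; this text tells all that it offers.
- The arm moves only by the tool drive_tool, never from a script. Its argument "series" is a list of rows, each an object with "translation": the shift along the tool's x, y, z in mm, a list of three; "rot": the turn, a rotation vector about the tool's x, y, z in rad, a list of three; "jaw": the opening, from 0 (shut) to 1 (fully open). A call has exactly 5 rows; each row is the pose to reach, as a shift and turn from the pose commanded when the call began, along the tool's axes at that moment; what a row does not reach only later rows make up. A row lasts 1/12 s, in which the tool goes at most 41.7 mm and 7.16 degrees, less where a joint would pass 70% of its speed; a pose out of reach is approached as far as the arm can. A call with a gripper value outside its range is refused whole. The fingers move at their own pace and stop on an object; the grip force is fixed at half the most. Time passes only in rows, so rows that repeat a pose let the fingers close, or fill a call up. It gives the time, the measured TCP pose, the force, the opening and the grip force at its end, in the units of the state.
- ctrl.sense(): the state, without advancing time (a new reading comes with each control period).
- ctrl.camera(name): name is "scene" or "top" or "wrist"; returns a dict with "image" (384x512x3 uint8, red, green, blue), "fovy" (degrees; the focal length in pixels is half the picture's height over the tangent of half this angle, whatever the lens; pixels are square), "cx", "cy" (the principal point, pixels), "k1" (the pictures are not rectified: a ray, as slopes to the right and down, at radius r is drawn at 1 + k1 r^2 times it, then the intrinsics apply), "R" (3x3) and "t" (3): a world point X has camera coordinates R X + t; the wrist camera has in their place "tool_from_camera" (4x4, takes a point from camera to tool coordinates, whose origin is the TCP and whose axes are the flange's). Camera axes: x right, y down, z forward; pixel columns grow to the right and rows downward; lengths in m; the calibration is good to about 2 mm. A picture is of the moment at which its call begins: read the wrist's pose just before it. There is no depth.
- ctrl.sign_off(): hands the job in; it is judged then, once.
Trained networks look in a picture, given as the dict that the camera call returned (one of the last four; its "shot" number tells which), for a name from the list of things; names that differ only in an ending like _2 or _b are one class to them, and where a whole thing is asked for, a point or a joint stands for the part that bears it (a point fixed in the world has none). Each returns a list of dicts, best first, with "p" (0 to 1); they miss things now and then, are a little off and sometimes report something else, mostly with a low value. They report only what shows in the picture. A call takes as long as a camera call. They do not tell look-alikes from the thing itself.
- ctrl.recognise(label, picture): "xyz" ([x, y, z] in m, in the coordinates of the camera as it stood for that picture, good to about 4 mm: the middle of the surface that is visible of it).
- ctrl.regions_of(label, picture): "pixels" (384x512 bool, what is visible of it).
The state is a dict: "clock": time; "qpos": joint angles; "qvel": joint speeds; "joint_efforts": joint torques, N m; "ee_pos": TCP position; "orientation": TCP orientation; "ft_force": force on the tool from outside, world axes, zero at the start; "wrist_torque": the same for the moment, N m; "gripper_width": finger opening in m; "finger_force": force on a finger pad.
Only numpy, scipy, OpenCV 4.12 (cv2) and the standard library are available. Lean on these libraries where they do the work, as an engineer would, in place of code of your own. Each camera call takes 0.05 s, during which the arm holds its last target. There are 200 camera calls.

## Working session

There is one attempt and no reset: what is moved stays moved. The work goes in short steps, Python scripts to look and compute and a tool call to move; the robot and the scene stay as the last step left them, time stands still between calls to the robot, and variables do not carry over. Pictures are saved under pics/ and viewed, at most 10 in all, crops included, and the job is handed in when it is done.

Besides the shell and the picture viewer there is one more tool, called as a command line: name --argument value ..., lists and objects as JSON in quotes. drive_tool: Moves the arm, as the interface text tells. Its arguments: {"type":"object","properties":{"series":{"type":"array"}},"required":["series"]}

```bash
mkdir -p pics
cat > h.py <<'E'
import numpy as np, cv2
from cell import ctrl
from scipy.spatial.transform import Rotation as Ro
def world(p,x): return np.array(p["R"]).T@(np.array(x)-np.array(p["t"]))
def ray(p,u,v):
    f=192/np.tan(np.radians(p["fovy"])/2)
    d=np.array([(u-p["cx"])/f,(v-p["cy"])/f]); s=d.copy()
    for _ in range(30): s=d/(1+p["k1"]*(s@s))
    R=np.array(p["R"]).T
    return -R@np.array(p["t"]), R@np.array([s[0],s[1],1])
def onz(p,u,v,z):
    o,d=ray(p,u,v); return o+d*(z-o[2])/d[2]
def proj(p,X):
    c=np.array(p["R"])@np.array(X)+np.array(p["t"]); s=c[:2]/c[2]; s=s*(1+p["k1"]*(s@s))
    f=192/np.tan(np.radians(p["fovy"])/2); return s*f+[p["cx"],p["cy"]]
E
python3 - <<'E'
from h import *
ims=[]
for n in ["top","scene"]:
    p=ctrl.camera(n); ims.append(p["image"])
    print(n,p["fovy"],p["k1"],world(p,[0,0,0]))
    for l in ["carrier","lid","lid_press","handle","scale","spare_carrier"]:
        for d in ctrl.recognise(l,p)[:3]: print(l,round(d["p"],2),world(p,d["xyz"]).round(3),proj(p,world(p,d["xyz"])).round(0))
    cv2.imwrite(f"pics/{n}.png",cv2.resize(p["image"][:,:,::-1],(768,576)))
print(ctrl.sense())
E
```

```text
top 49.26200951872773 -0.07977388135657852 [ 0.37827096 -0.03448433  1.34390259]
carrier 0.96 [ 0.719 -0.221  0.111] [319. 122.]
carrier 0.65 [0.551 0.05  0.159] [230. 177.]
carrier 0.58 [ 0.29  -0.207  0.106] [321. 265.]
lid 0.62 [ 0.723 -0.229  0.109] [322. 120.]
lid 0.61 [ 0.29  -0.206  0.111] [321. 266.]
lid 0.49 [0.751 0.096 0.064] [216. 119.]
lid_press 0.8 [ 0.287 -0.201  0.114] [320. 267.]
lid_press 0.8 [ 0.722 -0.223  0.11 ] [320. 121.]
lid_press 0.7 [0.556 0.05  0.159] [230. 175.]
handle 0.9 [ 0.724 -0.228  0.111] [322. 120.]
handle 0.85 [ 0.288 -0.205  0.114] [321. 266.]
handle 0.82 [0.56  0.045 0.156] [231. 174.]
scale 0.86 [0.456 0.008 0.036] [247. 212.]
spare_carrier 0.61 [ 0.599 -0.461  0.112] [401. 158.]
spare_carrier 0.59 [0.561 0.424 0.203] [ 96. 175.]
scene 44.04360632856219 -0.060794493668706505 [ 1.29530041 -0.26637925  1.1154385 ]
carrier 0.79 [ 0.33  -0.205  0.11 ] [169. 166.]
carrier 0.77 [0.584 0.039 0.151] [279. 202.]
carrier 0.68 [ 0.753 -0.231  0.117] [194. 293.]
lid 0.81 [ 0.738 -0.224  0.11 ] [196. 288.]
lid 0.79 [0.571 0.041 0.158] [278. 197.]
lid_press 
[... 456 characters left out ...]
y([-1.35023782e+00,  2.16859090e-01,  1.61335485e+00,  1.37618086e-05,
        1.31132113e+00, -1.12220663e-01]), 'qvel': array([ 9.40698788e-04,  5.70787173e-04, -1.43327157e-04,  1.21761293e-03,
        7.90117353e-04, -4.83832323e-07]), 'joint_efforts': array([ 1.84228243e-04, -3.96739519e+01, -3.04162037e+01, -1.76619756e-04,
        8.78522987e-04,  9.48954408e-06]), 'ee_pos': array([ 0.20418827, -0.59073622,  0.25034929]), 'orientation': array([9.86189452e-01, 1.65621143e-01, 8.19971700e-06, 2.83894629e-05]), 'ft_force': array([0.05479642, 0.66450917, 0.14318519]), 'wrist_torque': array([ 0.00570858, -0.0029598 , -0.01779358]), 'finger_force': 0.0, 'gripper_width': 0.08548844299542008}
```

View pics/top.png

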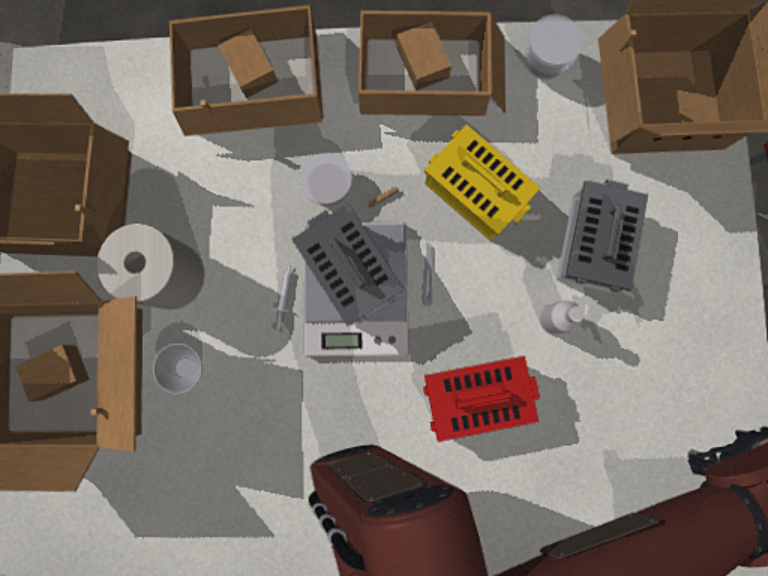

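View pics/scene.png

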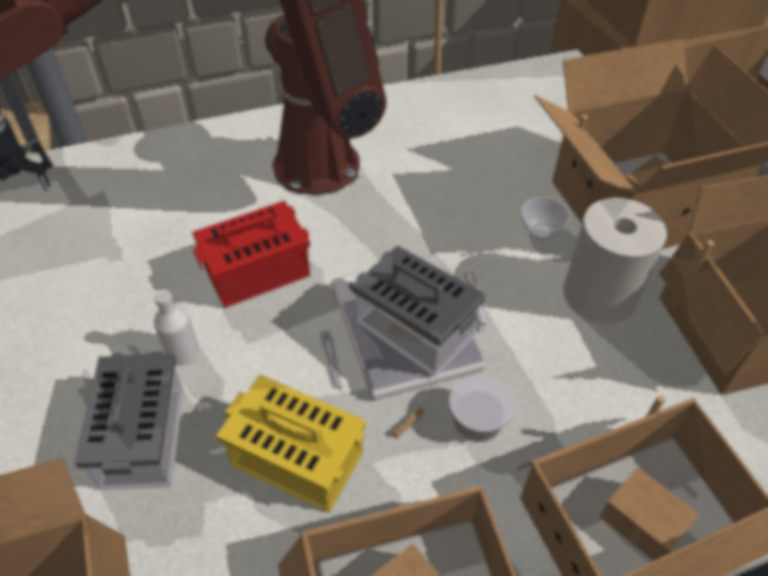

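The target is the grey carrier at top-view pixel (350,262) of 768; next I need its yaw and which end has the tab, so I'll crop in.

Run:
```python
from h import *
a=ctrl.camera("top"); b=ctrl.camera("scene")
A=cv2.resize(a["image"][125:245,180:290,::-1],None,fx=3.6,fy=4.8*.75,interpolation=cv2.INTER_CUBIC)
B=cv2.resize(b["image"][155:265,225:335,::-1],None,fx=3.6,fy=3.6,interpolation=cv2.INTER_CUBIC)
h=max(A.shape[0],B.shape[0])
A=cv2.copyMakeBorder(A,0,h-A.shape[0],0,0,0);B=cv2.copyMakeBorder(B,0,h-B.shape[0],0,0,0)
cv2.imwrite("pics/crop.png",np.hstack([A,B]))
for n,p in (("top",a),("scene",b)):
    for l in ("lid","handle"):
        for i,d in enumerate(ctrl.regions_of(l,p)[:4]):
            m=d["pixels"]; ys,xs=np.nonzero(m)
            r=cv2.minAreaRect(np.c_[xs,ys].astype(np.float32)); print(n,l,round(d["p"],2),len(xs),np.round(cv2.boxPoints(r)).tolist())
```

```text
top lid 0.8 2963 [[280.0, 113.0], [309.0, 80.0], [364.0, 127.0], [334.0, 161.0]]
top lid 0.76 3051 [[281.0, 251.0], [353.0, 235.0], [363.0, 280.0], [290.0, 296.0]]
top handle 0.98 3219 [[191.0, 157.0], [230.0, 131.0], [271.0, 193.0], [232.0, 219.0]]
top handle 0.98 3266 [[280.0, 249.0], [353.0, 235.0], [362.0, 281.0], [289.0, 295.0]]
top handle 0.85 2934 [[280.0, 113.0], [309.0, 80.0], [363.0, 128.0], [335.0, 160.0]]
top handle 0.38 991 [[199.0, 102.0], [234.0, 102.0], [234.0, 136.0], [199.0, 136.0]]
scene lid 0.8 2448 [[125.0, 155.0], [195.0, 130.0], [207.0, 165.0], [137.0, 189.0]]
scene lid 0.59 3236 [[233.0, 194.0], [257.0, 155.0], [326.0, 198.0], [301.0, 237.0]]
scene lid 0.57 4667 [[141.0, 293.0], [164.0, 242.0], [247.0, 281.0], [223.0, 332.0]]
scene lid 0.34 2391 [[220.0, 187.0], [298.0, 162.0], [325.0, 247.0], [246.0, 271.0]]
scene handle 0.89 2578 [[124.0, 155.0], [196.0, 129.0], [209.0, 164.0], [137.0, 190.0]]
scene handle 0.87 3271 [[232.0, 194.0], [256.0, 155.0], [326.0, 198.0], [302.0, 237.0]]
scene handle 0.8 4491 [[142.0, 292.0], [166.0, 243.0], [246.0, 281.0], [222.0, 331.0]]
```

View pics/crop.png

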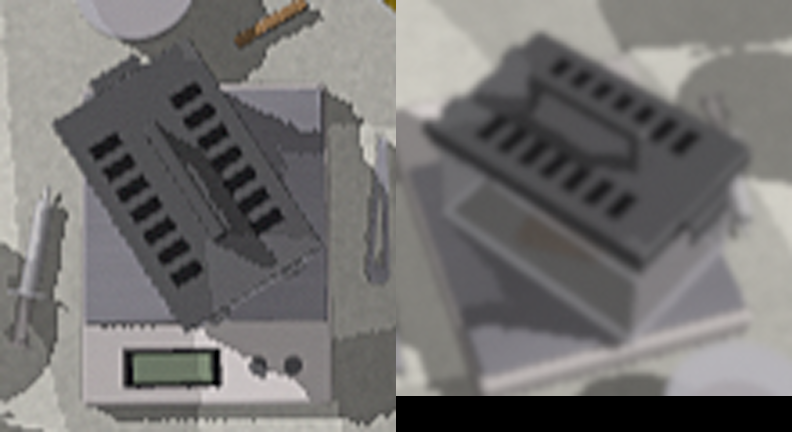

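```bash
cat >> h.py <<'E'
def delta(target,yaw_x):
    s=ctrl.sense(); R=Ro.from_quat(s["orientation"]); 
    T=np.array([[np.cos(yaw_x),np.sin(yaw_x),0],[np.sin(yaw_x),-np.cos(yaw_x),0],[0,0,-1]])
    return (R.inv().apply(np.array(target)-s["ee_pos"])*1000).round(1),(R.inv()*Ro.from_matrix(T)).as_rotvec().round(4)
E
python3 - <<'E'
from h import *
print(delta([.5,0,.40],np.radians(33)))
p=ctrl.camera("wrist"); print(p["tool_from_camera"],p["fovy"])
E
```

```text
(array([ 472.5, -461.7, -149.7]), array([ 0.    ,  0.    , -0.2432]))
[[-1.84767509e-04 -9.54793141e-01 -2.97270959e-01  7.46990810e-02]
 [ 9.99999129e-01 -5.64815474e-04  1.19256382e-03 -4.73257330e-04]
 [-1.30655500e-03 -2.97270480e-01  9.54792414e-01 -1.23456285e-01]
 [ 0.00000000e+00  0.00000000e+00  0.00000000e+00  1.00000000e+00]] 60.37877524542704
```

drive_tool --series '[{"translation": [24, -23, -8], "rot": [0, 0, 0], "jaw": 1}, {"translation": [47, -46, -15], "rot": [0, 0, 0], "jaw": 1}, {"translation": [71, -69, -23], "rot": [0, 0, 0], "jaw": 1}, {"translation": [94, -92, -30], "rot": [0, 0, 0], "jaw": 1}, {"translation": [118, -115, -38], "rot": [0, 0, 0], "jaw": 1}]'

```text
clock: 1.47
ee_pos: [0.2784, -0.4421, 0.2884]
orientation: [0.986, 0.165, 0.0, -0.0]
ft_force: [0.7, -0.4, -0.3]
gripper_width: 0.0854
finger_force: 0.0
```

drive_tool --series '[{"translation": [24, -23, -8], "rot": [0, 0, 0], "jaw": 1}, {"translation": [47, -46, -15], "rot": [0, 0, 0], "jaw": 1}, {"translation": [71, -69, -23], "rot": [0, 0, 0], "jaw": 1}, {"translation": [94, -92, -30], "rot": [0, 0, 0], "jaw": 1}, {"translation": [118, -115, -38], "rot": [0, 0, 0], "jaw": 1}]'

```text
clock: 1.88
ee_pos: [0.3524, -0.2947, 0.3267]
orientation: [0.986, 0.165, 0.0, 0.0]
ft_force: [1.1, -1.1, 0.0]
gripper_width: 0.0852
finger_force: 0.0
```

drive_tool --series '[{"translation": [24, -23, -8], "rot": [0, 0, 0], "jaw": 1}, {"translation": [47, -46, -15], "rot": [0, 0, 0], "jaw": 1}, {"translation": [71, -69, -23], "rot": [0, 0, 0], "jaw": 1}, {"translation": [94, -92, -30], "rot": [0, 0, 0], "jaw": 1}, {"translation": [118, -115, -38], "rot": [0, 0, 0], "jaw": 1}]'

```text
clock: 2.3
ee_pos: [0.4263, -0.1474, 0.3648]
orientation: [0.986, 0.166, 0.0, 0.0]
ft_force: [1.2, -0.6, 0.4]
gripper_width: 0.0853
finger_force: 0.0
```

drive_tool --series '[{"translation": [24, -23, -8], "rot": [0, 0, -0.05], "jaw": 1}, {"translation": [47, -46, -15], "rot": [0, 0, -0.1], "jaw": 0.7}, {"translation": [71, -69, -23], "rot": [0, 0, -0.15], "jaw": 0.3}, {"translation": [94, -92, -30], "rot": [0, 0, -0.2], "jaw": 0}, {"translation": [118, -115, -38], "rot": [0, 0, -0.243], "jaw": 0}]'

```text
clock: 2.72
ee_pos: [0.5003, -0.0001, 0.4028]
orientation: [0.958, 0.285, 0.0, 0.0]
ft_force: [0.1, -0.5, -0.3]
gripper_width: 0.0388
finger_force: 0.0
```

```bash
cat >> h.py <<'E'
def wrist():
    s=ctrl.sense(); p=ctrl.camera("wrist")
    M=np.eye(4); M[:3,:3]=Ro.from_quat(s["orientation"]).as_matrix(); M[:3,3]=s["ee_pos"]
    W=np.linalg.inv(M@np.array(p["tool_from_camera"])); p["R"]=W[:3,:3]; p["t"]=W[:3,3]; return p
E
python3 - <<'E'
from h import *
p=wrist(); print(ctrl.sense()["ee_pos"])
for l in ["carrier","lid","lid_press","handle","scale"]:
    for d in ctrl.recognise(l,p)[:3]: print(l,round(d["p"],2),world(p,d["xyz"]).round(3),proj(p,world(p,d["xyz"])).round(0))
cv2.imwrite("pics/w1.png",cv2.resize(p["image"][:,:,::-1],(768,576)))
E
```

```text
[0.50295235 0.00474246 0.40459624]
carrier 0.9 [ 0.3   -0.146  0.115] [265. 320.]
carrier 0.76 [0.561 0.048 0.154] [250.  89.]
carrier 0.63 [ 0.7   -0.185  0.112] [478.  98.]
lid 0.95 [ 0.293 -0.153  0.112] [266. 324.]
lid 0.91 [ 0.702 -0.19   0.11 ] [481.  99.]
lid 0.67 [0.56  0.045 0.154] [252.  92.]
lid_press 0.94 [0.554 0.049 0.158] [246.  95.]
lid_press 0.93 [ 0.295 -0.153  0.112] [267. 323.]
lid_press 0.63 [ 0.704 -0.19   0.111] [483.  98.]
handle 0.88 [ 0.297 -0.15   0.11 ] [266. 321.]
handle 0.83 [0.567 0.044 0.155] [256.  87.]
handle 0.59 [ 0.707 -0.189  0.11 ] [484.  95.]
scale 0.98 [ 0.452 -0.001  0.035] [239. 172.]
```

View pics/w1.png

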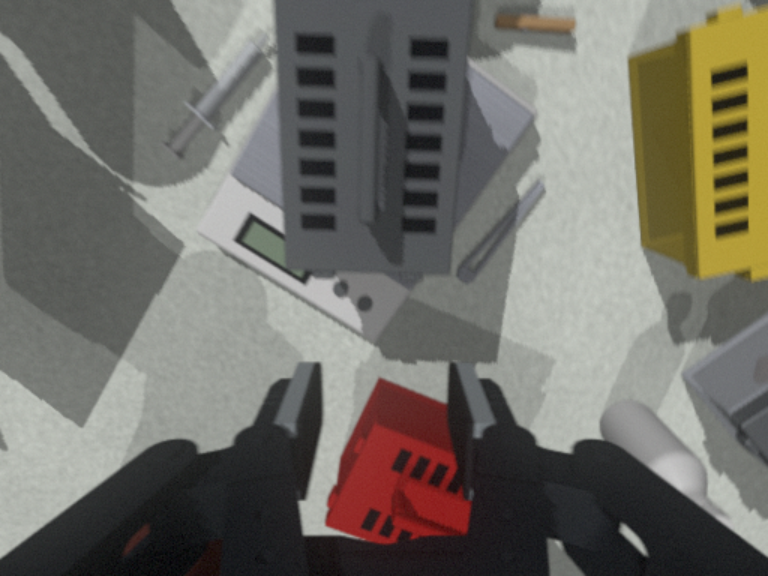

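drive_tool --series '[{"translation": [20, 0, 0], "rot": [0, 0, 0], "jaw": 0}, {"translation": [45, 0, 0], "rot": [0, 0, 0], "jaw": 0}, {"translation": [70, 0, 0], "rot": [0, 0, 0], "jaw": 0}, {"translation": [95, 0, 0], "rot": [0, 0, 0], "jaw": 0}, {"translation": [100, 0, 0], "rot": [0, 0, 0], "jaw": 0}]'

```text
clock: 3.43
ee_pos: [0.5855, 0.0526, 0.4011]
orientation: [0.959, 0.283, -0.0, -0.0]
ft_force: [-0.5, 0.4, -0.4]
gripper_width: -0.0001
finger_force: 0.0
```

drive_tool --series '[{"translation": [0, 0, 0], "rot": [0, 0, 0], "jaw": 0}, {"translation": [0, 0, 0], "rot": [0, 0, 0], "jaw": 0}, {"translation": [0, 0, 0], "rot": [0, 0, 0], "jaw": 0}, {"translation": [0, 0, 0], "rot": [0, 0, 0], "jaw": 0}, {"translation": [0, 0, 0], "rot": [0, 0, 0], "jaw": 0}]'

```text
clock: 3.85
ee_pos: [0.5833, 0.052, 0.4027]
orientation: [0.959, 0.283, 0.0, 0.0]
ft_force: [-0.1, 0.3, 0.8]
gripper_width: 0.0001
finger_force: 0.0
```

Run:
```python
from h import *
import pickle
p=wrist(); s=ctrl.sense(); print(s["ee_pos"],Ro.from_quat(s["orientation"]).as_matrix().round(3).tolist(),s["gripper_width"])
for l in ["lid","lid_press","handle"]:
    for d in ctrl.recognise(l,p)[:3]: print(l,round(d["p"],2),world(p,d["xyz"]).round(3),proj(p,world(p,d["xyz"])).round(0))
pickle.dump(p,open("w2.pkl","wb"))
cv2.imwrite("pics/w2.png",cv2.resize(p["image"][:,:,::-1],(768,576)))
```

```text
[0.58338003 0.05213205 0.40270275] [[0.839, 0.544, 0.0], [0.544, -0.839, -0.0], [0.0, 0.0, -1.0]] 1.972904204699775e-05
lid 0.84 [0.574 0.055 0.156] [250. 166.]
lid 0.82 [ 0.711 -0.197  0.113] [474. 175.]
lid 0.58 [ 0.328 -0.115  0.113] [257. 351.]
lid_press 0.83 [ 0.713 -0.198  0.11 ] [474. 174.]
lid_press 0.7 [0.57  0.057 0.157] [246. 168.]
lid_press 0.7 [ 0.331 -0.114  0.115] [258. 351.]
handle 0.9 [0.576 0.054 0.157] [251. 165.]
handle 0.69 [ 0.715 -0.198  0.109] [475. 172.]
handle 0.64 [ 0.328 -0.109  0.112] [254. 349.]
```

View pics/w2.png

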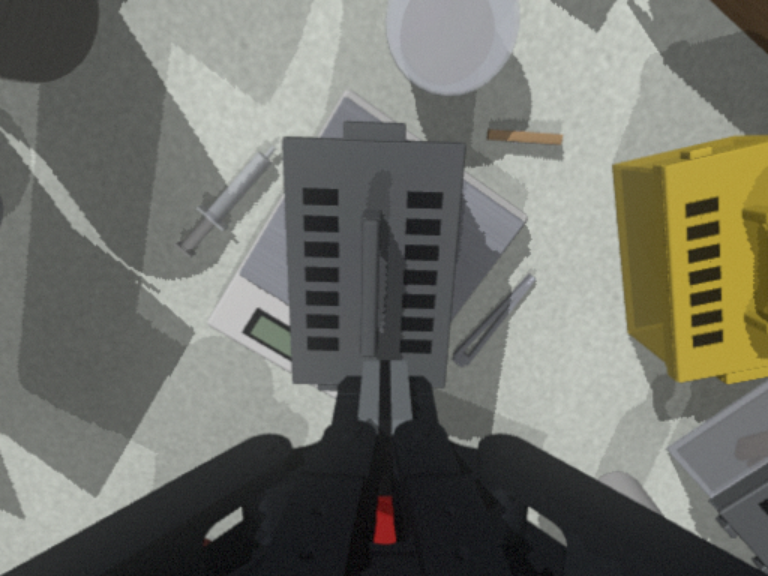

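Tab is the lip at (374,130), at the image-top end; lid corners at (283,138), (465,143), (293,383), (446,387). I'll fit the pose and lid angle.

```bash
cat > fit.py <<'E'
from h import *
import pickle
from scipy.optimize import least_squares
p=pickle.load(open("w2.pkl","rb")); t=ctrl.camera("top")
L=np.array([[-100,-65,111],[-100,65,111],[100,-65,111],[100,65,111]])/1e3
O=[(p,np.array([[283,138],[465,143],[293,383],[446,387]])/1.5),(t,np.array([[55,122],[190,42],[190,328],[322,245]])/3.6+[180,125])]
def W(v,P):
    x,y,yaw,a=v; P=np.array(P,float); h=np.array([.094,0,.105])
    # opening raises -x end: rotate about +y by +a
    P=Ro.from_rotvec([0,a,0]).apply(P-h)+h
    return Ro.from_euler("z",yaw).apply(P)+[x,y,.038]
def res(v,O=O): return np.concatenate([(np.array([proj(q,X) for X in W(v,L)])-o).ravel() for q,o in O])
if __name__=="__main__":
    for name,o in (("both",O),("wrist",O[:1]),("top",O[1:])):
        r=least_squares(res,[.565,.045,np.radians(-147),.07],kwargs={"O":o},x_scale=[.01,.01,.05,.05]); v=r.x
        print(name,v[:2].round(4),np.degrees(v[2]).round(2),v[3].round(3),r.fun.round(1)); print(" press",W(v,[[-.084,0,.111]])," handle",W(v,[[0,0,.143]]))
E
python3 fit.py
```

```text
both [0.5555 0.0456] -148.63 0.022 [ 0.7 -0.5  0.1 -0.4  0.   1.3  0.3  1.  -1.2  0.4 -1.1 -1.5 -1.5  1.1
 -0.1 -0.6]
 press [[0.62710574 0.0892911  0.15285895]]  handle [[0.55481142 0.0452087  0.18302968]]
wrist [0.5557 0.0461] -148.61 0.039 [-0.2 -0.7  0.3 -0.6 -0.2  1.   0.1  0.7]
 press [[0.62711918 0.08969601 0.15600769]]  handle [[0.55439576 0.04531621 0.18467365]]
top [0.5561 0.0433] -149.01 -0.041 [ 0.3  0.6  0.2 -0.8 -1.   0.8  0.6 -0.7]
 press [[0.62822806 0.08661907 0.14169139]]  handle [[0.55740651 0.04407785 0.17711107]]
```

```bash
python3 -c "
from h import *
print(delta([.627,.0893,.215],np.radians(31.3)),ctrl.finger_overhang)"
```

```text
(array([ 56.2,  -7.3, 187.5]), array([ 0.0002, -0.0002,  0.0294])) 0.019
```

drive_tool --series '[{"translation": [28, -4, 20], "rot": [0, 0, 0.015], "jaw": 0}, {"translation": [56, -7, 40], "rot": [0, 0, 0.029], "jaw": 0}, {"translation": [56, -7, 75], "rot": [0, 0, 0.029], "jaw": 0}, {"translation": [56, -7, 105], "rot": [0, 0, 0.029], "jaw": 0}, {"translation": [56, -7, 130], "rot": [0, 0, 0.029], "jaw": 0}]'

```text
clock: 4.52
ee_pos: [0.6264, 0.0895, 0.2694]
orientation: [0.963, 0.27, -0.001, -0.0]
ft_force: [0.3, 0.5, 0.1]
gripper_width: 0.0001
finger_force: 0.0
```

drive_tool --series '[{"translation": [0, 0, 18], "rot": [0, 0, 0], "jaw": 0}, {"translation": [0, 0, 34], "rot": [0, 0, 0], "jaw": 0}, {"translation": [0, 0, 48], "rot": [0, 0, 0], "jaw": 0}, {"translation": [0, 0, 58], "rot": [0, 0, 0], "jaw": 0}, {"translation": [0, 0, 58], "rot": [0, 0, 0], "jaw": 0}]'

```text
clock: 4.93
ee_pos: [0.6255, 0.089, 0.2114]
orientation: [0.963, 0.27, -0.002, -0.001]
ft_force: [-0.2, -0.6, 0.1]
gripper_width: -0.0001
finger_force: 0.0
```

```bash
python3 -c "
from h import *
print(ctrl.sense()['ee_pos'],delta([.627,.0893,.190],np.radians(31.3)))
p=wrist();cv2.imwrite('pics/w3.png',p['image'][:,:,::-1])"
```

```text
[0.62549815 0.08902004 0.2113702 ] (array([ 1.5,  0.6, 21.4]), array([-0.0024,  0.0042,  0.0005]))
```

View pics/w3.png

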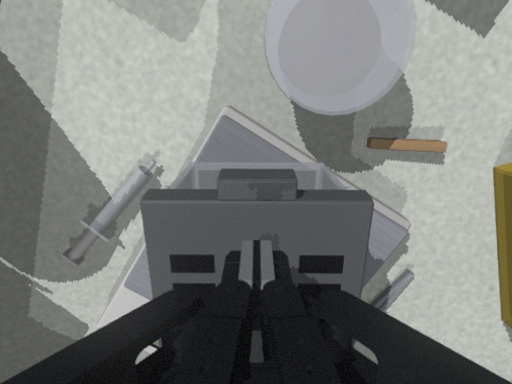

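Fingertips (256,240) are on the lid's centre line near the tab. Pressing gently.

drive_tool --series '[{"translation": [1, 0, 6], "rot": [0, 0, 0], "jaw": 0}, {"translation": [1, 0, 12], "rot": [0, 0, 0], "jaw": 0}, {"translation": [1, 0, 17], "rot": [0, 0, 0], "jaw": 0}, {"translation": [1, 0, 22], "rot": [0, 0, 0], "jaw": 0}, {"translation": [1, 0, 25], "rot": [0, 0, 0], "jaw": 0}]'

```text
clock: 5.4
ee_pos: [0.6277, 0.0896, 0.1886]
orientation: [0.963, 0.27, -0.0, -0.0]
ft_force: [-0.4, -0.5, 0.8]
gripper_width: -0.0001
finger_force: 0.0
```

drive_tool --series '[{"translation": [0, 0, 2], "rot": [0, 0, 0], "jaw": 0}, {"translation": [0, 0, 4], "rot": [0, 0, 0], "jaw": 0}, {"translation": [0, 0, 6], "rot": [0, 0, 0], "jaw": 0}, {"translation": [0, 0, 8], "rot": [0, 0, 0], "jaw": 0}, {"translation": [0, 0, 10], "rot": [0, 0, 0], "jaw": 0}]'

```text
clock: 5.82
ee_pos: [0.6283, 0.0896, 0.1802]
orientation: [0.963, 0.27, 0.0, 0.0]
ft_force: [-2.3, -1.0, 5.6]
gripper_width: -0.0001
finger_force: 3.0
```

drive_tool --series '[{"translation": [0, 0, 1.5], "rot": [0, 0, 0], "jaw": 0}, {"translation": [0, 0, 3], "rot": [0, 0, 0], "jaw": 0}, {"translation": [0, 0, 4.5], "rot": [0, 0, 0], "jaw": 0}, {"translation": [0, 0, 6], "rot": [0, 0, 0], "jaw": 0}, {"translation": [0, 0, 7], "rot": [0, 0, 0], "jaw": 0}]'

```text
clock: 6.23
ee_pos: [0.6286, 0.0898, 0.1741]
orientation: [0.963, 0.27, 0.001, 0.0]
ft_force: [-1.5, 0.1, 6.7]
gripper_width: -0.0002
finger_force: 3.0
```

drive_tool --series '[{"translation": [0, 0, 0.5], "rot": [0, 0, 0], "jaw": 0}, {"translation": [0, 0, 1], "rot": [0, 0, 0], "jaw": 0}, {"translation": [0, 0, 1.5], "rot": [0, 0, 0], "jaw": 0}, {"translation": [0, 0, 2], "rot": [0, 0, 0], "jaw": 0}, {"translation": [0, 0, 2], "rot": [0, 0, 0], "jaw": 0}]'

```text
clock: 6.65
ee_pos: [0.6287, 0.0899, 0.1722]
orientation: [0.963, 0.27, 0.001, 0.0]
ft_force: [-1.7, -0.8, 5.2]
gripper_width: 0.0002
finger_force: 2.7
```

drive_tool --series '[{"translation": [0, 0, 1], "rot": [0, 0, 0], "jaw": 0}, {"translation": [0, 0, 2], "rot": [0, 0, 0], "jaw": 0}, {"translation": [0, 0, 3], "rot": [0, 0, 0], "jaw": 0}, {"translation": [0, 0, 4], "rot": [0, 0, 0], "jaw": 0}, {"translation": [0, 0, 4], "rot": [0, 0, 0], "jaw": 0}]'

```text
clock: 7.07
ee_pos: [0.6288, 0.09, 0.1682]
orientation: [0.963, 0.27, 0.001, -0.0]
ft_force: [-1.2, 0.8, 5.1]
gripper_width: -0.0002
finger_force: 2.5
```

drive_tool --series '[{"translation": [0, 0, 0.5], "rot": [0, 0, 0], "jaw": 0}, {"translation": [0, 0, 1], "rot": [0, 0, 0], "jaw": 0}, {"translation": [0, 0, 1.5], "rot": [0, 0, 0], "jaw": 0}, {"translation": [0, 0, 2], "rot": [0, 0, 0], "jaw": 0}, {"translation": [0, 0, 2], "rot": [0, 0, 0], "jaw": 0}]'

```text
clock: 7.48
ee_pos: [0.6289, 0.09, 0.1679]
orientation: [0.963, 0.27, 0.001, 0.0]
ft_force: [-4.6, -0.9, 11.7]
gripper_width: -0.0002
finger_force: 5.6
```

drive_tool --series '[{"translation": [0, 0, 1], "rot": [0, 0, 0], "jaw": 0}, {"translation": [0, 0, 2], "rot": [0, 0, 0], "jaw": 0}, {"translation": [0, 0, 3], "rot": [0, 0, 0], "jaw": 0}, {"translation": [0, 0, 3], "rot": [0, 0, 0], "jaw": 0}, {"translation": [0, 0, 3], "rot": [0, 0, 0], "jaw": 0}]'

```text
clock: 7.9
ee_pos: [0.6296, 0.0902, 0.1677]
orientation: [0.963, 0.27, 0.002, 0.0]
ft_force: [-7.8, 1.5, 20.0]
gripper_width: 0.0002
finger_force: 10.0
```

drive_tool --series '[{"translation": [0, 0, -5], "rot": [0, 0, 0], "jaw": 0}, {"translation": [0, 0, -15], "rot": [0, 0, 0], "jaw": 0}, {"translation": [0, 0, -35], "rot": [0, 0, 0], "jaw": 0}, {"translation": [0, 0, -65], "rot": [0, 0, 0], "jaw": 0}, {"translation": [0, 0, -95], "rot": [0, 0, 0], "jaw": 0}]'

```text
clock: 8.32
ee_pos: [0.6268, 0.0895, 0.2556]
orientation: [0.963, 0.27, -0.002, -0.0]
ft_force: [-0.1, -0.2, -0.6]
gripper_width: -0.0003
finger_force: 0.0
```

drive_tool --series '[{"translation": [-10, 0, -30], "rot": [0, 0, 0], "jaw": 1}, {"translation": [-30, 0, -60], "rot": [0, 0, 0], "jaw": 1}, {"translation": [-50, 0, -90], "rot": [0, 0, 0], "jaw": 1}, {"translation": [-60, 0, -110], "rot": [0, 0, 0], "jaw": 1}, {"translation": [-60, 0, -110], "rot": [0, 0, 0], "jaw": 1}]'

```text
clock: 8.73
ee_pos: [0.5778, 0.0574, 0.3734]
orientation: [0.963, 0.269, 0.005, 0.002]
ft_force: [0.6, -0.3, 0.8]
gripper_width: 0.0606
finger_force: 0.0
```

drive_tool --series '[{"translation": [0, 0, 0], "rot": [0, 0, 0], "jaw": 1}, {"translation": [0, 0, 0], "rot": [0, 0, 0], "jaw": 1}, {"translation": [0, 0, 0], "rot": [0, 0, 0], "jaw": 1}, {"translation": [0, 0, 0], "rot": [0, 0, 0], "jaw": 1}, {"translation": [0, 0, 0], "rot": [0, 0, 0], "jaw": 1}]'

```text
clock: 9.15
ee_pos: [0.5763, 0.0586, 0.3642]
orientation: [0.963, 0.27, -0.002, -0.001]
ft_force: [0.5, 0.0, 0.7]
gripper_width: 0.0856
finger_force: 0.0
```

Run:
```python
from h import *
import pickle
p=wrist(); s=ctrl.sense(); print(s["ee_pos"],delta([.5555,.0456,.30],np.radians(31.3)))
pickle.dump(p,open("w4.pkl","wb"))
cv2.imwrite("pics/w4.png",cv2.resize(p["image"][:,:,::-1],(768,576)))
```

```text
[0.57643832 0.05860395 0.36462259] (array([-24.5,   0.3,  64.7]), array([-0.0016,  0.0023,  0.0008]))
```

View pics/w4.png

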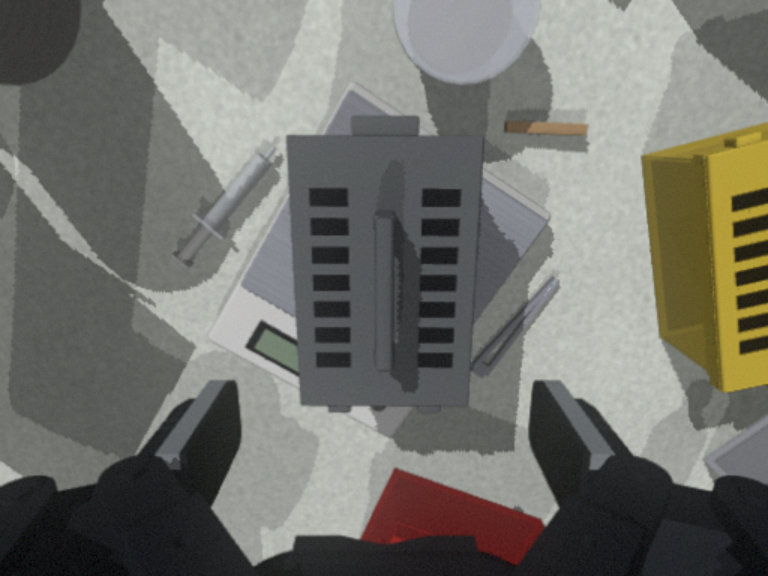

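Lid corners now (288,135), (483,136), (301,404), (470,405), handle bar from (385,211) to (384,370), nicely aligned with the image. Refit.

Run:
```python
from fit import *
q=pickle.load(open("w4.pkl","rb"))
o=[(q,np.array([[288,135],[483,136],[301,404],[470,405]])/1.5)]
r=least_squares(res,[.555,.045,np.radians(-148.6),.0],kwargs={"O":o},x_scale=[.01,.01,.05,.05]); print(r.x,np.degrees(r.x[2]),r.fun.round(1))
r=least_squares(lambda u:res([*u,0.],o),[.555,.045,np.radians(-148.6)],x_scale=[.01,.01,.05]); v=[*r.x,0]; print(v,np.degrees(v[2]),r.fun.round(1))
print([ (proj(q,X)*1.5).round(0) for X in W(v,[[-.052,0,.149],[.052,0,.149]])])
print(delta([v[0],v[1],.30],v[2]+np.pi))
```

```text
[ 0.55585677  0.04608201 -2.59579394 -0.05240022] -148.72803748221497 [ 0.4 -0.6 -0.1 -1.2 -0.1  1.5 -0.3  1. ]
[np.float64(0.5558254940402872), np.float64(0.04607829551255536), np.float64(-2.595730631625176), 0] -148.72440994495 [-1.6 -0.6  1.9 -1.1 -0.   1.6 -0.3  1.1]
[array([386., 217.]), array([385., 373.])]
(array([-24.1,  -0. ,  65. ]), array([-0.0012,  0.0018,  0.0012]))
```

drive_tool --series '[{"translation": [-12, 0, 20], "rot": [0, 0, 0], "jaw": 1}, {"translation": [-23, 0, 45], "rot": [0, 0, 0], "jaw": 1}, {"translation": [-23, 0, 75], "rot": [0, 0, 0], "jaw": 1}, {"translation": [-23, 0, 95], "rot": [0, 0, 0], "jaw": 1}, {"translation": [-23, 0, 115], "rot": [0, 0, 0], "jaw": 1}]'

```text
clock: 9.67
ee_pos: [0.5563, 0.0464, 0.2493]
orientation: [0.963, 0.27, -0.001, -0.0]
ft_force: [0.2, -0.0, 0.5]
gripper_width: 0.0854
finger_force: 0.0
```

drive_tool --series '[{"translation": [0, 0, 15], "rot": [0, 0, 0], "jaw": 1}, {"translation": [0, 0, 30], "rot": [0, 0, 0], "jaw": 1}, {"translation": [0, 0, 40], "rot": [0, 0, 0], "jaw": 1}, {"translation": [0, 0, 48], "rot": [0, 0, 0], "jaw": 1}, {"translation": [0, 0, 48], "rot": [0, 0, 0], "jaw": 1}]'

```text
clock: 10.08
ee_pos: [0.5558, 0.0465, 0.2012]
orientation: [0.963, 0.27, -0.002, -0.001]
ft_force: [-0.7, -0.1, 0.2]
gripper_width: 0.0854
finger_force: 0.0
```

Run:
```python
from h import *
print(delta([.5568,.0466,.182],-2.5957+np.pi))
p=wrist(); cv2.imwrite("pics/w5.png",p["image"][:,:,::-1])
```

```text
(array([ 0.9,  0.5, 19.2]), array([-0.0021,  0.0031,  0.0009]))
```

View pics/w5.png

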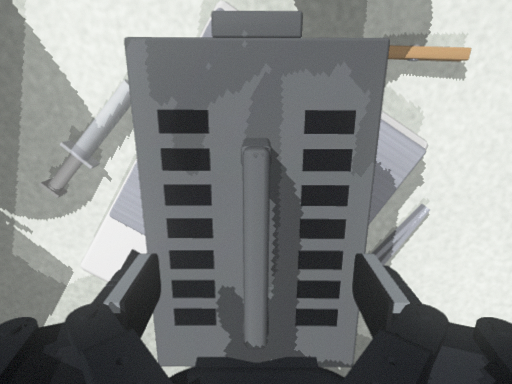

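The bar (x=256) sits midway between the pads (158 and 355). Descend and grip.

drive_tool --series '[{"translation": [1, 0, 6], "rot": [0, 0, 0], "jaw": 1}, {"translation": [1, 0, 12], "rot": [0, 0, 0], "jaw": 1}, {"translation": [1, 0, 17], "rot": [0, 0, 0], "jaw": 1}, {"translation": [1, 0, 19], "rot": [0, 0, 0], "jaw": 1}, {"translation": [1, 0, 19], "rot": [0, 0, 0], "jaw": 0.6}]'

```text
clock: 10.55
ee_pos: [0.5574, 0.047, 0.1835]
orientation: [0.963, 0.27, -0.001, -0.0]
ft_force: [0.3, 1.4, 0.2]
gripper_width: 0.0755
finger_force: 0.0
```

drive_tool --series '[{"translation": [0, 0, 0], "rot": [0, 0, 0], "jaw": 0.35}, {"translation": [0, 0, 0], "rot": [0, 0, 0], "jaw": 0.25}, {"translation": [0, 0, 0], "rot": [0, 0, 0], "jaw": 0.2}, {"translation": [0, 0, 0], "rot": [0, 0, 0], "jaw": 0.1}, {"translation": [0, 0, 0], "rot": [0, 0, 0], "jaw": 0}]'

```text
clock: 10.97
ee_pos: [0.5579, 0.0471, 0.1846]
orientation: [0.963, 0.27, 0.0, -0.0]
ft_force: [-2.2, 2.1, 3.2]
gripper_width: 0.0122
finger_force: 1.6
```

drive_tool --series '[{"translation": [0, 0, 0], "rot": [0, 0, 0], "jaw": 0}, {"translation": [0, 0, 0], "rot": [0, 0, 0], "jaw": 0}, {"translation": [0, 0, 0], "rot": [0, 0, 0], "jaw": 0}, {"translation": [0, 0, 0], "rot": [0, 0, 0], "jaw": 0}, {"translation": [0, 0, 0], "rot": [0, 0, 0], "jaw": 0}]'

```text
clock: 11.38
ee_pos: [0.5578, 0.0474, 0.1846]
orientation: [0.963, 0.27, 0.0, -0.0]
ft_force: [-2.3, 3.3, 4.8]
gripper_width: 0.0111
finger_force: 60.7
```

drive_tool --series '[{"translation": [0, 0, -2], "rot": [0, 0, 0], "jaw": 0}, {"translation": [0, 0, -5], "rot": [0, 0, 0], "jaw": 0}, {"translation": [0, 0, -8], "rot": [0, 0, 0], "jaw": 0}, {"translation": [0, 0, -10], "rot": [0, 0, 0], "jaw": 0}, {"translation": [0, 0, -10], "rot": [0, 0, 0], "jaw": 0}]'

```text
clock: 11.8
ee_pos: [0.5579, 0.0466, 0.1942]
orientation: [0.963, 0.27, -0.0, 0.0]
ft_force: [-1.4, -0.5, -5.9]
gripper_width: 0.0107
finger_force: 59.5
```

Run:
```python
from h import *
s=ctrl.sense(); print(s["ft_force"],s["wrist_torque"],s["ee_pos"])
p=ctrl.camera("scene"); cv2.imwrite("pics/s6.png",cv2.resize(p["image"][130:280,200:360,::-1],None,fx=3.7,fy=3.7))
```

```text
[-1.42416875 -0.53465781 -5.87863055] [ 0.01124142 -0.07249249 -0.00735039] [0.55790296 0.04663702 0.19419544]
```

View pics/s6.png

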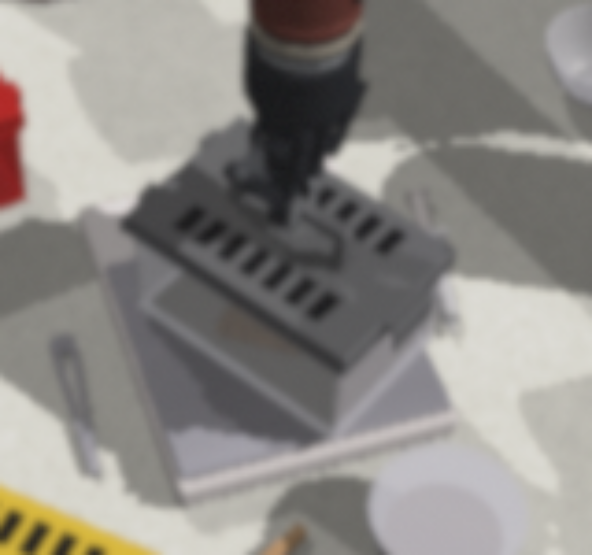

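Lid is flush and parallel to the box, gripped at the bar's middle (270,200), carrying ~5.9 N. Lifting on.

drive_tool --series '[{"translation": [0, 0, -5], "rot": [0, 0, 0], "jaw": 0}, {"translation": [0, 0, -13], "rot": [0, 0, 0], "jaw": 0}, {"translation": [0, 0, -23], "rot": [0, 0, 0], "jaw": 0}, {"translation": [0, 0, -34], "rot": [0, 0, 0], "jaw": 0}, {"translation": [0, 0, -45], "rot": [0, 0, 0], "jaw": 0}]'

```text
clock: 12.27
ee_pos: [0.5583, 0.0469, 0.2411]
orientation: [0.963, 0.27, 0.001, 0.0]
ft_force: [1.0, 0.4, -5.9]
gripper_width: 0.0109
finger_force: 59.5
```

drive_tool --series '[{"translation": [0, 0, -11], "rot": [0, 0, 0], "jaw": 0}, {"translation": [0, 0, -22], "rot": [0, 0, 0], "jaw": 0}, {"translation": [0, 0, -32], "rot": [0, 0, 0], "jaw": 0}, {"translation": [0, 0, -40], "rot": [0, 0, 0], "jaw": 0}, {"translation": [0, 0, -45], "rot": [0, 0, 0], "jaw": 0}]'

```text
clock: 12.68
ee_pos: [0.5584, 0.0469, 0.2861]
orientation: [0.963, 0.27, 0.001, 0.0]
ft_force: [0.1, -0.5, -5.2]
gripper_width: 0.0109
finger_force: 59.5
```

drive_tool --series '[{"translation": [0, 0, 0], "rot": [0, 0, 0], "jaw": 0}, {"translation": [0, 0, 0], "rot": [0, 0, 0], "jaw": 0}, {"translation": [0, 0, 0], "rot": [0, 0, 0], "jaw": 0}, {"translation": [0, 0, 0], "rot": [0, 0, 0], "jaw": 0}, {"translation": [0, 0, 0], "rot": [0, 0, 0], "jaw": 0}]'

```text
clock: 13.1
ee_pos: [0.5574, 0.0469, 0.2833]
orientation: [0.963, 0.27, -0.001, -0.0]
ft_force: [0.3, -0.1, -5.5]
gripper_width: 0.0105
finger_force: 59.5
```

drive_tool --series '[{"translation": [0, 0, 0], "rot": [0, 0, 0], "jaw": 0}, {"translation": [0, 0, 0], "rot": [0, 0, 0], "jaw": 0}, {"translation": [0, 0, 0], "rot": [0, 0, 0], "jaw": 0}, {"translation": [0, 0, 0], "rot": [0, 0, 0], "jaw": 0}, {"translation": [0, 0, 0], "rot": [0, 0, 0], "jaw": 0}]'

```text
clock: 13.52
ee_pos: [0.5579, 0.047, 0.2843]
orientation: [0.963, 0.27, -0.0, 0.0]
ft_force: [0.0, -0.1, -6.4]
gripper_width: 0.0107
finger_force: 59.5
```

Run:
```python
from h import *
s=ctrl.sense(); print(s["ft_force"],s["wrist_torque"],s["qvel"].round(4),Ro.from_quat(s["orientation"]).as_matrix()[:,2])
t=ctrl.camera("top"); print("scale mid",onz(t,180+204/3.6,125+205/3.6,.038))
p=ctrl.camera("scene"); cv2.imwrite("pics/s7.png",cv2.resize(p["image"][80:280,180:370,::-1],None,fx=3,fy=3))
```

```text
[ 0.04983451 -0.06538313 -6.44422823] [-0.05552799  0.01012252 -0.01154938] [ 0.0005 -0.0001 -0.0014 -0.0012  0.0017 -0.0006] [-1.06331146e-05 -4.09711622e-05 -9.99999999e-01]
scale mid [0.55211062 0.0372267  0.038     ]
```

View pics/s7.png

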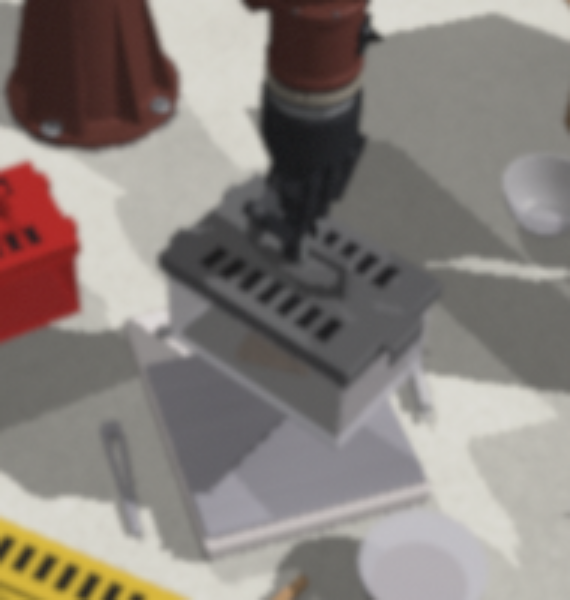

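The carrier hangs level about 100 mm above the platform (its body around (300,340)), with the lid closed, the arm still and the scale where it was. It is within about 12 mm of the platform's middle. Handing in.

```bash
python3 -c "
from cell import ctrl
print(ctrl.sign_off())"
```

```text
the job is handed in; nothing more can be done
None
```

The lid is pressed home, and the carrier was handed in hanging level and still from its handle, about 10 cm above the scale; the sign-off returned no verdict.

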